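# Pack a wound coil in the inspection jig and hold it clamped

## Task

Slide the wound coil straight up off its spindle and stand it upright on the clamping jig, in the V of the anvil. Then stand spacer blocks from the rack in the gap between coil and sprung jaw pad, flat on the base and on its centre line, until the jaw can close on them before its travel runs out; slide the jaw in by its upright fin until coil and spacers are tight and the sprung pad is pushed back by about half of its travel. The jaw has no lock, so finish still holding the fin with the pad pressing on the stack, and leave the other things on the bench alone.

Things in the scene. Friction and masses are not known exactly. Their poses are not given: they have to be found in the camera images.
- coil: wound coil: copper winding between two white flanges, a ring 44 mm across and 28 mm high with a 16 mm bore, about 0.12 kg, axis upright; origin at the centre of its underside, z along the axis. It starts on the spindle
- spindle: grey square foot 85 x 85 x 12 mm, fixed to the bench, with an upright steel post 13 mm thick whose top is 58 mm above the bench; origin under the post at bench level. The coil rests on the foot, 12 mm above the bench, and the post stands 18 mm out of its top
- jig: clamping jig fixed to the bench: flat aluminium base 90 mm (x) by 250 mm (y), 8 mm thick, open at both long sides; origin at bench level on its centre line, y runs along the clamping line from the jaw (at -y) to the anvil (at +y). All clamping happens on the line x = 0 of this frame
- anvil: fixed dark steel V-block on the jig base, 28 mm high (top 36 mm above the bench), about 44 mm across; its place along the jig differs each time. Origin at the foot of the bottom of the V, on top of the base (8 mm above the bench); axes as the jig's, the V opens to -y (120 degrees)
- nest (a point): where the centre of the coil's underside lies when the coil sits home in the V: on top of the jig base, 25.4 mm on the -y side of the anvil's origin
- jaw: sliding jaw, a carriage on the jig with an upright aluminium fin to take hold of; slides freely (about 1 N of friction) along the jig's +y, 50 mm from fully open (where it starts) to its end stop. It never locks. Origin on the jig's centre line on top of the base, under the fin (fully open: 100 mm on the -y side of the jig's origin); axes as the jig's
- jaw_grip (a point): middle of the top part of the fin, 62 mm above the bench; the fin is 12 mm thick along the jig's y, 32 mm wide along x, its top 74 mm above the bench, its free part begins 23 mm above the bench; fingers closing along the jig's y take it from above with nothing beside it above 36 mm
- pad: dark steel pad, 38 mm wide, 2 to 24 mm above the jig base, carried on a spring on the +y side of the jaw; origin at the foot of its front (+y) face, axes as the jig's. Unpressed its origin is 40 mm on the +y side of the jaw's; it can be pushed back towards the jaw by up to 14 mm, against 0.8 N per mm. The gap to fill is from this face to the coil's flange (22 mm from the coil's axis)
- rack: grey rack fixed to the bench, 136 x 34 mm, the three spacer blocks standing in a row along its x, 42 mm apart, on its floor 6 mm above the bench between ribs 8 mm high; the 40 mm width of the blocks lies along its y and overhangs by 3 mm either side. Origin at bench level under its middle
- spacer_a: a black spacer block, 24 mm thick (its x) by 40 mm wide (its y) by 28 mm high, 60 g, steel disc in its two broad faces; origin at the centre of its underside. The three are alike and interchangeable; any may be used, and one not needed may stay in the rack
- spacer_b: a black spacer block, 24 mm thick (its x) by 40 mm wide (its y) by 28 mm high, 60 g, steel disc in its two broad faces; origin at the centre of its underside. The three are alike and interchangeable; any may be used, and one not needed may stay in the rack
- spacer_c: a black spacer block, 24 mm thick (its x) by 40 mm wide (its y) by 28 mm high, 60 g, steel disc in its two broad faces; origin at the centre of its underside. The three are alike and interchangeable; any may be used, and one not needed may stay in the rack
- beaker: bystander: glass beaker 68 mm across, 85 mm high; origin under its centre
- wash_bottle: bystander: white bottle 60 mm across, 150 mm high; origin under its centre
- tape_roll: bystander: paper tape roll lying flat, 76 mm across, 19 mm high; origin under its centre
- screwdriver: bystander: screwdriver lying flat, 150 mm long along its x
- petri_dish: bystander: clear dish 90 mm across, 15 mm high; origin under its centre
- slide_box: bystander: blue slide box 85 x 60 x 32 mm; origin under its centre
- jar: bystander: small white screw jar 42 mm across, 47 mm high; origin under its centre

How it is judged:
By the outcome, as a careful person would: the job done as asked, in the order asked, and still so for the second after the job is handed in, while the arm keeps its last pose, push and grip.
It also fails if it takes over 72 s, if anything falls off the work surface, if the arm or the gripper's body presses on something with over 40 N, if the wrist force passes 120 N, or if a joint passes its speed limit or range.

## Robot

A 6-joint arm with a two-finger parallel gripper is mounted at the origin on the work surface. World frame = base frame: x ahead of the robot, y to its left, z up, the work surface at z = 0. Lengths are in m, angles in degrees, forces in N, time in s.
With the tool pointing down it reaches from about 0.3 to 0.75 m from the base axis. Payload 8.5 kg.
Tool frame: the origin (TCP) lies at the very end of the fingers, on their centre line; the grasp point (between the pads) lies 19 mm behind it; z points along the fingers, y is the line along which they close (so a half turn about z gives the same grasp; the last joint's range is limited). The gripper opens to 85 mm and grips with 20 to 120 N. Pads are 22 mm wide; open, the fingers measure 114 mm over their backs; the gripper's body (76 mm by 85 mm) begins 54 mm behind the grasp point. The pads swing forward as they close: fully open they stand 13 mm farther back than shut.
Start: joints at [60.659, 21.807, 74.336, -0, 83.858, -12.336], TCP at [0.161, 0.526, 0.231] pointing down, gripper open.
Joint ranges: [-178.18, 178.18], [-50.72, 133.34], [12.68, 142.11], [-81.47, 261.47], [9.98, 163.14], [-165.26, 165.26]. Speed limits (degrees/s): [136.94, 136.94, 180, 180, 180, 180].

## Interface

Orientations are given as a 3x3 rotation matrix whose columns are the frame's x, y, z axes.
In Python, from rig import env gives the robot as it stands.
- The arm moves only by the tool move_arm, never from a script. Its argument "plan" is a list of rows, each a list of 7 numbers: the turn, a rotation vector about the tool's x, y, z in degrees, then the shift along the tool's x, y, z in cm, then the gripper command: -1 is shut, 1 is fully open, values between are in proportion. In form: [[ax, ay, az, tx, ty, tz, jaw], ...]. A call has 1 to 5 rows; each row is the pose to reach, as a shift and turn from the pose commanded when the call began, along the tool's axes at that moment; what a row does not reach only later rows make up. A row lasts 1/10 s, in which the tool goes at most 50 mm and 8.59 degrees, less where a joint would pass 70% of its speed; a pose out of reach is approached as far as the arm can. A call with a gripper value outside its range is refused whole. The fingers move at their own pace and stop on an object; "squeeze" is the grip in N (left out, the last holds). Time passes only in rows, so rows that repeat a pose let the fingers close. It gives the time, the measured TCP pose, the force, the opening and the grip force at its end, in the units of the state.
- env.observe(): the state, without advancing time (a new reading comes with each control period).
- env.get_image(name): name is "side" or "top" or "wrist"; returns a dict with "color" (420x560x3 uint8, red, green, blue), "fov_y" (degrees; the focal length in pixels is half the picture's height over the tangent of half this angle, whatever the lens; pixels are square), "cx", "cy" (the principal point, pixels), "distortion" ([k1, k2, p1, p2, k3] as OpenCV has them; the pictures are not rectified), "R" (3x3) and "t" (3): a world point X has camera coordinates R X + t. Camera axes: x right, y down, z forward; pixel columns grow to the right and rows downward; lengths in m; the calibration is good to about 2 mm. A picture is of the moment at which its call begins. There is no depth.
- env.close_job(): hands the job in; it is judged then, once.
Trained networks look in a picture, given as the dict that the camera call returned (one of the last four; its "shot" number tells which), for a name from the list of things; names that differ only in an ending like _2 or _b are one class to them, and where a whole thing is asked for, a point or a joint stands for the part that bears it (a point fixed in the world has none). Each returns a list of dicts, best first, with "conf" (0 to 1); they miss things now and then, are a little off and sometimes report something else, mostly with a low value. They report only what shows in the picture. A call takes as long as a camera call.
- env.outline_of(target, picture): "mask" (420x560 bool, what is visible of it) and "bbox" ([centre column, centre row, width, height] in pixels, round what is visible of it).
- env.tip_of(target, picture): "pixel" ([column, row] in pixels: a listed point, or the origin of a listed thing).
The state is a dict: "time_s": time; "q": joint angles; "qvel": joint speeds; "joint_efforts": joint torques, N m; "position": TCP position; "tool_rot": TCP orientation; "ft_force": force on the tool from outside, world axes, zero at the start; "wrist_torque": the same for the moment, N m; "grip_width": finger opening in m; "gripper_force": force on a finger pad.
Only numpy, scipy, OpenCV 4.12 (cv2) and the standard library are available. Lean on these libraries where they do the work, as an engineer would, in place of code of your own. Each camera call takes 0.05 s, during which the arm holds its last target. There are 200 camera calls.

## Working session

There is one attempt and no reset: what is moved stays moved. The work goes in short steps, Python scripts to look and compute and a tool call to move; the robot and the scene stay as the last step left them, time stands still between calls to the robot, and variables do not carry over. Pictures are saved under pics/ and viewed, at most 10 in all, crops included, and the job is handed in when it is done.

Besides the shell and the picture viewer there is one more tool, called after ">>>" as name(argument=value, ...), one argument or row to a line, values as JSON. move_arm: Moves the arm, as the interface text tells. Its arguments: {"type":"object","properties":{"plan":{"type":"array"},"squeeze":{"type":"number"}},"required":["plan"]}

```bash
ls; mkdir -p pics; cat > h.py <<'E'
import numpy as np, cv2
from rig import env
def K(p):
    f=210/np.tan(np.radians(p["fov_y"])/2); return np.array([[f,0,p["cx"]],[0,f,p["cy"]],[0,0,1]])
def ray(p,uv):
    n=cv2.undistortPoints(np.array([[uv]],float),K(p),np.array(p["distortion"],float))[0,0]
    R=np.array(p["R"]);t=np.array(p["t"]); return -R.T@t, R.T@np.array([n[0],n[1],1])
def at_z(p,uv,z):
    c,d=ray(p,uv); return c+d*(z-c[2])/d[2]
def proj(p,X):
    R=np.array(p["R"],float); return cv2.projectPoints(np.array(X,float).reshape(-1,1,3),cv2.Rodrigues(R)[0],np.array(p["t"],float),K(p),np.array(p["distortion"],float))[0][:,0]
def tri(l):
    A=np.zeros((3,3));b=np.zeros(3)
    for p,uv in l:
        c,d=ray(p,uv);d=d/np.linalg.norm(d);M=np.eye(3)-np.outer(d,d);A+=M;b+=M@c
    return np.linalg.solve(A,b)
def shot(n,fn=None):
    p=env.get_image(n)
    if fn: cv2.imwrite("pics/"+fn,p["color"][:,:,::-1])
    return p
E
cat > a.py <<'E'
from h import *
np.set_printoptions(precision=4,suppress=True)
s=env.observe();print(s["time_s"],s["position"],s["tool_rot"])
T=shot("top","top0.png");S=shot("side","side0.png")
for n,z in [("coil",.012),("spindle",0),("jig",0),("anvil",.008),("nest",.008),("jaw",.008),("jaw_grip",.062),("pad",.008),("rack",0),("spacer_a",.006),("beaker",0),("wash_bottle",0)]:
    a=env.tip_of(n,T);b=env.tip_of(n,S)
    for d in a[:3]: print(n,"top",round(d["conf"],2),np.round(d["pixel"]),at_z(T,d["pixel"],z))
    for d in b[:3]: print(n,"side",round(d["conf"],2),np.round(d["pixel"]),at_z(S,d["pixel"],z))
E
python3 a.py; python3 -c "
import cv2,numpy as np
cv2.imwrite('pics/b.png',cv2.resize(np.vstack([cv2.imread('pics/top0.png'),cv2.imread('pics/side0.png')]),(400,600)))"
```

```text
pics
0.0 [0.1607 0.5257 0.2307] [[-0.9563  0.2924 -0.0007]
 [ 0.2924  0.9563 -0.0013]
 [ 0.0003 -0.0015 -1.    ]]
coil top 0.6 [148. 218.] [0.5477 0.3295 0.012 ]
coil side 0.62 [256. 139.] [0.5484 0.3341 0.012 ]
coil side 0.5 [329. 331.] [ 0.5536 -0.3062  0.012 ]
spindle top 0.7 [151. 218.] [0.5498 0.3254 0.    ]
spindle top 0.2 [419. 210.] [ 0.5566 -0.3107  0.    ]
spindle side 0.76 [255. 143.] [0.5442 0.3321 0.    ]
jig side 0.63 [278. 235.] [ 0.5198 -0.0314  0.    ]
anvil top 0.58 [284. 234.] [0.5046 0.0106 0.008 ]
anvil side 0.81 [265. 220.] [0.5    0.0172 0.008 ]
nest top 0.6 [294. 232.] [ 0.5091 -0.0128  0.008 ]
nest side 0.76 [269. 227.] [ 0.5034 -0.0079  0.008 ]
jaw top 0.63 [340. 224.] [ 0.5262 -0.1214  0.008 ]
jaw top 0.5 [150. 219.] [0.5463 0.325  0.008 ]
jaw top 0.36 [301. 235.] [ 0.5034 -0.0304  0.008 ]
jaw side 0.89 [292. 262.] [ 0.528  -0.1233  0.008 ]
jaw_grip top 0.98 [343. 222.] [ 0.5239 -0.121   0.062 ]
jaw_grip side 0.9 [290. 250.] [ 0.5225 -0.1254  0.062 ]
jaw_grip side 0.63 [344. 174.] [0.7244 0.0686 0.062 ]
pad top 0.63 [325. 225.] [ 0.524  -0.0877  0.008 ]
pad
[... 178 characters left out ...]
.] [0.337  0.3048 0.    ]
spacer_a top 0.75 [420. 212.] [ 0.552  -0.3128  0.006 ]
spacer_a top 0.61 [419. 226.] [ 0.5189 -0.3077  0.006 ]
spacer_a top 0.57 [424. 250.] [ 0.4636 -0.3155  0.006 ]
spacer_a side 0.85 [314. 336.] [ 0.5224 -0.3066  0.006 ]
spacer_a side 0.8 [329. 330.] [ 0.5566 -0.3013  0.006 ]
spacer_a side 0.63 [291. 345.] [ 0.4722 -0.3106  0.006 ]
beaker top 0.55 [234. 135.] [0.7519 0.1262 0.    ]
beaker side 0.92 [344. 173.] [0.7581 0.1309 0.    ]
beaker side 0.55 [292. 262.] [ 0.5313 -0.1184  0.    ]
wash_bottle top 0.96 [338. 135.] [ 0.7463 -0.1267  0.    ]
wash_bottle side 0.65 [380. 244.] [ 0.7532 -0.1248  0.    ]
wash_bottle side 0.45 [293. 254.] [ 0.5389 -0.0967  0.    ]
```

View pics/top0.png

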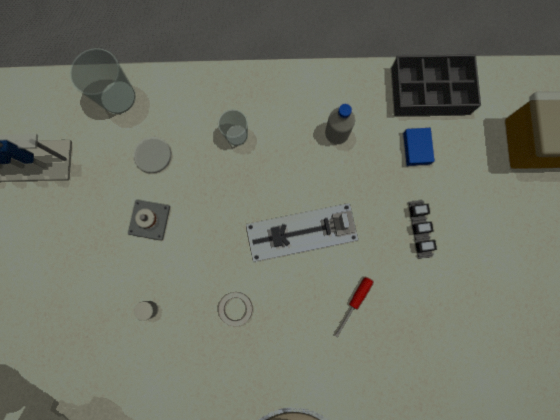

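View pics/side0.png

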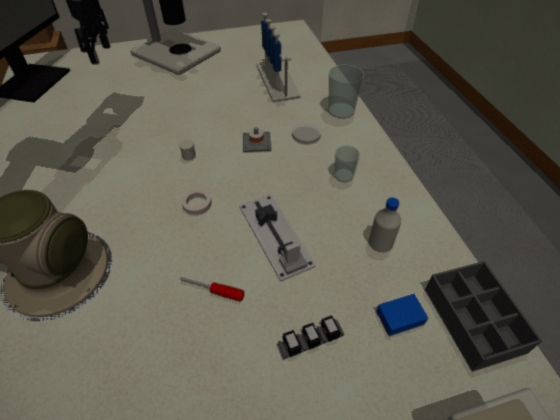

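The top view shows the coil at (148,218), the jig at about (301,232) with the anvil at (278,236) and the jaw at (342,222), and the rack at (424,230). The side view agrees. I'm heading to the coil now.

>>> move_arm(
  plan=[
    [0,0,63,-38,-7,0,1],
    [0,0,63,-38,-7,0,1],
    [0,0,63,-38,-7,0,1],
    [0,0,63,-38,-7,0,1],
    [0,0,63,-38,-7,0,1],
  ],
)

```text
time_s: 1.8
position: [0.3843, 0.4095, 0.2315]
tool_rot: [[-0.495, 0.869, 0.0], [0.869, 0.495, 0.0], [0.0, 0.0, -1.0]]
ft_force: [0.6, 1.5, -0.2]
grip_width: 0.0852
gripper_force: 0.0
```

```bash
cat > m.py <<'E'
from h import *
np.set_printoptions(precision=4,suppress=True)
def go(xy,z=None,yaw=None):
    """print move from the measured pose: world target of TCP, yaw = world angle of tool y (deg)"""
    s=env.observe();R=np.array(s["tool_rot"]);P=np.array(s["position"])
    T=np.array([xy[0],xy[1],P[2] if z is None else z])
    print("shift cm",np.round((R.T@(T-P))*100,2), "pos",P)
    a=np.degrees(np.arctan2(R[1,1],R[0,1]))
    if yaw is not None: print("yaw now",a,"turn az",[(a-yaw+180)%360-180,(a-yaw)%360-180])
    # tilt of tool
    print("tool z",R[:,2],"q6",s["q"][5],"F",s["ft_force"],"w",s["grip_width"],s["time_s"])
E
python3 -c "
from m import *
go((.548,.330),.16,10)"
```

```text
shift cm [-15.01  10.28   7.15] pos [0.3843 0.4095 0.2315]
yaw now 29.67071369158994 turn az [np.float64(19.670713691589924), np.float64(-160.32928630841008)]
tool z [ 0.0002  0.0002 -1.    ] q6 5.06809824964028 F [ 0.5894  1.542  -0.1624] w 0.08522252983275816 1.8
```

>>> move_arm(
  plan=[
    [0,0,19.7,-15,10.3,3,1],
    [0,0,19.7,-15,10.3,3,1],
    [0,0,19.7,-15,10.3,3,1],
    [0,0,19.7,-15,10.3,3,1],
    [0,0,19.7,-15,10.3,3,1],
  ],
)

```text
time_s: 2.3
position: [0.5501, 0.3296, 0.1994]
tool_rot: [[-0.175, 0.985, -0.001], [0.985, 0.175, -0.001], [-0.001, -0.002, -1.0]]
ft_force: [-0.5, 0.3, -0.5]
grip_width: 0.0851
gripper_force: 0.0
```

```bash
cat > b.py <<'E'
from m import *
W=shot("wrist","w1.png")
print("cam",-np.array(W["R"]).T@np.array(W["t"]),np.array(W["R"])[2])
for n,z in [("coil",.012),("spindle",0)]:
    for d in env.tip_of(n,W)[:2]: print(n,round(d["conf"],2),np.round(d["pixel"]),at_z(W,d["pixel"],z))
for n,z in [("coil",.026),("spindle",.012)]:
    for d in env.outline_of(n,W)[:2]:
        print(n,round(d["conf"],2),np.round(d["bbox"]),at_z(W,d["bbox"][:2],z))
go((.548,.330),.16,10)
E
python3 b.py
```

```text
cam [0.5348 0.411  0.3427] [ 0.0543 -0.3151 -0.9475]
coil 0.62 [282. 184.] [0.5471 0.3298 0.012 ]
spindle 0.68 [282. 180.] [0.5466 0.3303 0.    ]
coil 0.93 [282. 189.  50.  57.] [0.5472 0.3287 0.026 ]
spindle 0.73 [284. 180. 116. 116.] [0.5476 0.3338 0.012 ]
shift cm [-0.35  0.13  4.19] pos [0.546  0.3332 0.2019]
yaw now 10.400608205303174 turn az [np.float64(0.40060820530317187), np.float64(-179.59939179469683)]
tool z [ 0.0004  0.0004 -1.    ] q6 10.401031189774136 F [ 0.2053 -0.1316  0.1198] w 0.08549299166938909 2.55
```

View pics/w1.png

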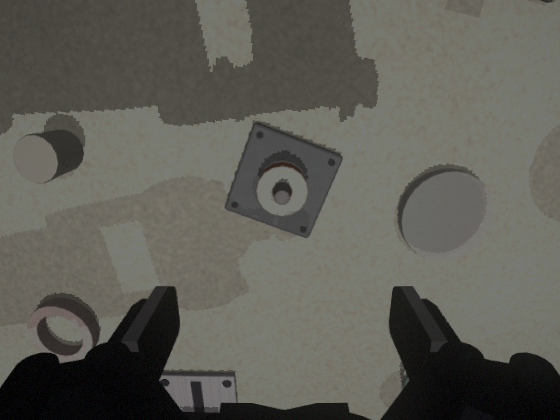

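The wrist view shows the coil's flange centred at about (282,189), the spindle post in its bore and both fingers clear. I'm descending.

>>> move_arm(
  plan=[
    [0,0,0,-0.3,0.1,5,1],
    [0,0,0,-0.3,0.1,10,1],
    [0,0,0,-0.3,0.1,12,1],
    [0,0,0,-0.3,0.1,12,1],
    [0,0,0,-0.3,0.1,12,1],
  ],
)

```text
time_s: 3.05
position: [0.5485, 0.3304, 0.0828]
tool_rot: [[-0.18, 0.984, 0.002], [0.984, 0.18, 0.001], [0.0, 0.002, -1.0]]
ft_force: [0.6, 0.5, 0.9]
grip_width: 0.0854
gripper_force: 0.0
```

```bash
cat > c.py <<'E'
from m import *
W=shot("wrist","w2.png")
for n,z in [("coil",.012),("spindle",0)]:
    for d in env.tip_of(n,W)[:2]: print(n,round(d["conf"],2),np.round(d["pixel"]),at_z(W,d["pixel"],z))
for d in env.outline_of("coil",W)[:1]: print(np.round(d["bbox"]),at_z(W,d["bbox"][:2],.03))
go((.5472,.3297),.016,10)
E
python3 c.py
```

```text
coil 0.58 [287. 232.] [0.5492 0.3303 0.012 ]
spindle 0.78 [281. 224.] [0.546 0.33  0.   ]
[284. 241.  81.  86.] [0.5473 0.3312 0.03  ]
shift cm [-0.01 -0.21  6.72] pos [0.549  0.33   0.0832]
yaw now 10.341455293981538 turn az [np.float64(0.3414552939815394), np.float64(-179.65854470601846)]
tool z [ 0.003   0.0011 -1.    ] q6 10.10279453678235 F [ 0.252  -0.1533 -0.1795] w 0.08540467782446738 3.25
```

>>> move_arm(
  plan=[
    [0,0,0,0,-0.1,3,1],
    [0,0,0,0,-0.1,5.5,1],
    [0,0,0,0,-0.1,6.7,1],
    [0,0,0,0,-0.1,6.7,1],
    [0,0,0,0,-0.1,6.7,0.3],
  ],
  squeeze=40,
)

```text
time_s: 3.75
position: [0.5481, 0.3297, 0.0156]
tool_rot: [[-0.179, 0.984, 0.002], [0.984, 0.179, 0.001], [0.0, 0.002, -1.0]]
ft_force: [0.4, -1.0, -0.2]
grip_width: 0.0733
gripper_force: 0.0
```

>>> move_arm(
  plan=[
    [0,0,0,0,0,0,-0.3],
    [0,0,0,0,0,0,-0.3],
    [0,0,0,0,0,0,-0.3],
    [0,0,0,0,0,0,-0.3],
    [0,0,0,0,0,0,-0.3],
  ],
  squeeze=40,
)

```text
time_s: 4.25
position: [0.5481, 0.3297, 0.0157]
tool_rot: [[-0.179, 0.984, 0.002], [0.984, 0.179, 0.001], [0.0, 0.002, -1.0]]
ft_force: [-1.0, -0.5, 6.6]
grip_width: 0.0417
gripper_force: 40.5
```

>>> move_arm(
  plan=[
    [0,0,0,0,0,-1,-0.3],
    [0,0,0,0,0,-2.5,-0.3],
    [0,0,0,0,0,-4,-0.3],
    [0,0,0,0,0,-6,-0.3],
    [0,0,0,0,0,-8,-0.3],
  ],
)

```text
time_s: 4.75
position: [0.5473, 0.3294, 0.0956]
tool_rot: [[-0.179, 0.984, -0.0], [0.984, 0.179, -0.0], [-0.0, -0.0, -1.0]]
ft_force: [0.2, -0.2, -1.4]
grip_width: 0.0421
gripper_force: 40.7
```

>>> move_arm(
  plan=[
    [0,0,0,0,0,-4,-0.3],
    [0,0,0,0,0,-6,-0.3],
    [0,0,0,0,0,-6,-0.3],
    [0,0,0,0,0,-6,-0.3],
  ],
)

```text
time_s: 5.15
position: [0.5471, 0.3293, 0.1539]
tool_rot: [[-0.179, 0.984, -0.001], [0.984, 0.179, -0.0], [-0.0, -0.001, -1.0]]
ft_force: [0.1, -0.3, -1.7]
grip_width: 0.0415
gripper_force: 40.8
```

```bash
cat > d.py <<'E'
from m import *
W=shot("wrist","w3.png")
for n,z in [("coil",None)]:
    for d in env.outline_of(n,W)[:2]: print(n,round(d["conf"],2),np.round(d["bbox"]))
go((.513,-.040),.2,10)
E
python3 d.py
```

```text
coil 0.71 [284. 306. 112. 125.]
shift cm [-35.72  -9.95  -4.68] pos [0.5468 0.3292 0.1527]
yaw now 10.323013084813612 turn az [np.float64(0.3230130848136241), np.float64(-179.67698691518638)]
tool z [-0.0029 -0.001  -1.    ] q6 10.115208895029458 F [-0.0236  1.4391 -0.9115] w 0.041666050163343536 5.25
```

View pics/w3.png

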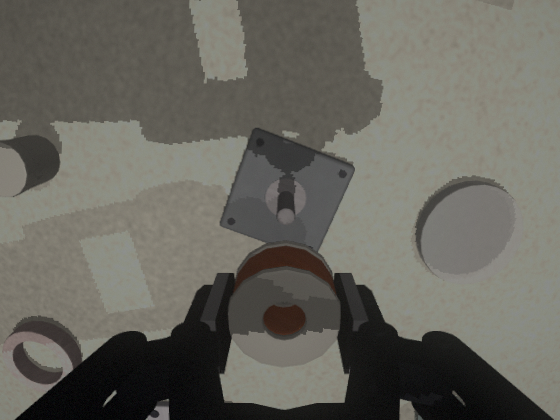

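The coil is off the post and held squarely, with its axis parallel to the fingers. The spindle stands empty at (286,200). Next I'm carrying the coil over the jig.

>>> move_arm(
  plan=[
    [0,0,0,-4,-1,-2,-0.3],
    [0,0,0,-8,-2,-4,-0.3],
    [0,0,0,-12,-3,-5,-0.3],
    [0,0,0,-16,-4,-5,-0.3],
    [0,0,0,-20,-5,-5,-0.3],
  ],
)

```text
time_s: 5.75
position: [0.5334, 0.1222, 0.2034]
tool_rot: [[-0.179, 0.984, -0.002], [0.984, 0.179, -0.0], [0.0, -0.002, -1.0]]
ft_force: [0.3, 0.3, -0.5]
grip_width: 0.0416
gripper_force: 41.0
```

>>> move_arm(
  plan=[
    [0,0,0,-4,-1,0,-0.3],
    [0,0,0,-8,-2,0,-0.3],
    [0,0,0,-12,-3,0,-0.3],
    [0,0,0,-16,-4,0,-0.3],
    [0,0,0,-19.8,-5,0,-0.3],
  ],
)

```text
time_s: 6.25
position: [0.5196, -0.0817, 0.2031]
tool_rot: [[-0.179, 0.984, -0.002], [0.984, 0.179, 0.001], [0.001, -0.002, -1.0]]
ft_force: [0.8, -0.4, -1.7]
grip_width: 0.0417
gripper_force: 40.9
```

>>> move_arm(
  plan=[
    [0,0,0,0,0,0,-0.3],
    [0,0,0,0,0,0,-0.3],
  ],
)

```text
time_s: 6.45
position: [0.52, -0.0805, 0.2032]
tool_rot: [[-0.177, 0.984, -0.002], [0.984, 0.177, 0.001], [0.002, -0.002, -1.0]]
ft_force: [-0.7, -0.8, -1.4]
grip_width: 0.0417
gripper_force: 40.9
```

```bash
cat > e.py <<'E'
from m import *
import sys
W=shot("wrist",sys.argv[1])
for n,z in [("jig",0),("anvil",.008),("nest",.008),("jaw",.008),("jaw_grip",.062),("pad",.008),("coil",.012)]:
    for d in env.tip_of(n,W)[:1]: print(n,round(d["conf"],2),np.round(d["pixel"]),at_z(W,d["pixel"],z))
for n in ["jig"]:
    for d in env.outline_of(n,W)[:1]:
        print(n,round(d["conf"],2),np.round(d["bbox"]))
        c=max(cv2.findContours(d["mask"].astype(np.uint8),0,2)[0],key=cv2.contourArea)
        q=np.array([at_z(W,u,.008)[:2] for u in c[:,0].astype(float)])
        r=cv2.minAreaRect((q*1000).astype(np.float32)); print(r)
go((.507,-.008),.06,10)
E
python3 e.py w4.png
```

```text
jig 0.83 [288. 118.] [ 0.512  -0.0223  0.    ]
anvil 0.98 [285.  75.] [0.5026 0.0135 0.008 ]
nest 0.32 [287. 189.] [ 0.5226 -0.0854  0.008 ]
jaw 0.69 [287. 227.] [ 0.5289 -0.123   0.008 ]
jaw_grip 0.64 [283. 251.] [ 0.5258 -0.1244  0.062 ]
pad 0.82 [291. 190.] [ 0.526  -0.0858  0.008 ]
coil 0.91 [285. 286.] [ 0.5384 -0.1847  0.012 ]
jig 0.74 [288. 130. 110. 258.]
((512.23583984375, -39.85639190673828), (91.27364349365234, 228.65196228027344), 10.282303810119629)
shift cm [ 7.29 -0.04 14.43] pos [ 0.5205 -0.0796  0.2043]
yaw now 10.365980942384612 turn az [np.float64(0.3659809423846241), np.float64(-179.63401905761538)]
tool z [-0. -0. -1.] q6 -31.95611523247486 F [-0.6217  0.9579 -1.2824] w 0.041850617734568454 6.9
```

View pics/w4.png

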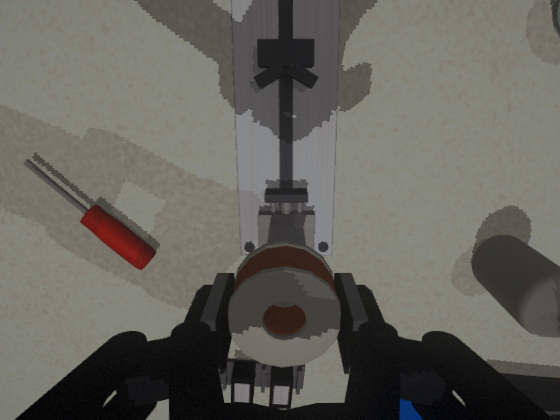

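The jig's axis runs vertically in this view. The V mouth is at (285,75), the pad face at (287,190) and the coil is in hand at (285,300). The jig yaw is 10.3° and the gap is about 52 mm, so one spacer is enough. I'm placing the coil just short of the V and will then nudge it home.

>>> move_arm(
  plan=[
    [0,0,0,4,0,3,-0.3],
    [0,0,0,6.5,0,7,-0.3],
    [0,0,0,6.5,0,11,-0.3],
    [0,0,0,6.5,0,14,-0.3],
    [0,0,0,6.5,0,14,-0.3],
  ],
)

```text
time_s: 7.4
position: [0.5069, -0.0153, 0.0614]
tool_rot: [[-0.18, 0.984, -0.007], [0.984, 0.18, 0.002], [0.003, -0.006, -1.0]]
ft_force: [-0.3, 0.2, -0.0]
grip_width: 0.0414
gripper_force: 41.1
```

```bash
cat > f.py <<'E'
from m import *
W=shot("wrist","w5.png")
for n,z in [("anvil",.008),("coil",.0585)]:
    for d in env.tip_of(n,W)[:1]: print(n,round(d["conf"],2),np.round(d["pixel"]),at_z(W,d["pixel"],z))
go((.5075,-.0135),.0125,10.3)
E
python3 f.py
```

```text
anvil 0.84 [290. 193.] [0.5032 0.0133 0.008 ]
coil 0.6 [284. 286.] [ 0.5057 -0.0153  0.0585]
shift cm [ 0.33 -0.18  5.33] pos [ 0.5097 -0.0164  0.0658]
yaw now 10.320352146323954 turn az [np.float64(0.020352146323943998), np.float64(-179.97964785367606)]
tool z [ 0.0023 -0.0006 -1.    ] q6 -25.481237334414672 F [-0.6612 -0.8546 -0.3723] w 0.04155517193311532 7.55
```

View pics/w5.png

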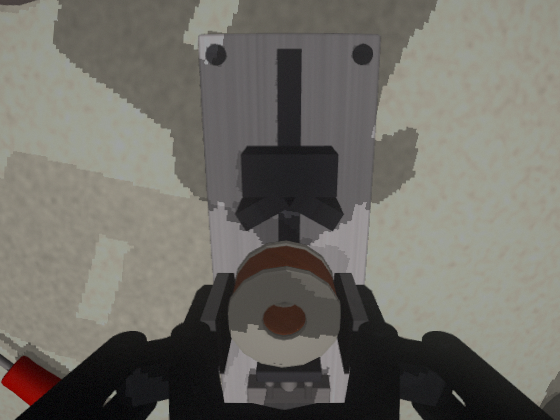

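The coil at (285,305) is lined up with the V at (290,195), and nothing is touching. I'm lowering it.

>>> move_arm(
  plan=[
    [0,0,0,0,-0.1,1.5,-0.3],
    [0,0,0,0,-0.1,3,-0.3],
    [0,0,0,0,-0.1,4,-0.3],
    [0,0,0,0,-0.1,4,-0.3],
    [0,0,0,0,-0.1,4,-0.3],
  ],
)

```text
time_s: 8.05
position: [0.5084, -0.0165, 0.0253]
tool_rot: [[-0.179, 0.984, 0.001], [0.984, 0.179, -0.0], [-0.001, 0.001, -1.0]]
ft_force: [0.1, 0.2, -1.2]
grip_width: 0.0414
gripper_force: 41.1
```

```bash
python3 -c "
from m import *
go((.5077,-.0137),.012,10.3)"
```

```text
shift cm [ 0.28 -0.02  1.33] pos [ 0.5084 -0.0165  0.0253]
yaw now 10.317510207024537 turn az [np.float64(0.01751020702454298), np.float64(-179.98248979297546)]
tool z [ 0.0015 -0.0004 -1.    ] q6 -25.530044243357782 F [ 0.0801  0.2024 -1.1685] w 0.041399636898099085 8.05
```

>>> move_arm(
  plan=[
    [0,0,0,0.1,0,0.6,-0.3],
    [0,0,0,0.1,0,1.1,-0.3],
    [0,0,0,0.1,0,1.3,-0.3],
    [0,0,0,0.1,0,1.3,-0.3],
  ],
)

```text
time_s: 8.45
position: [0.5075, -0.0152, 0.0118]
tool_rot: [[-0.179, 0.984, -0.0], [0.984, 0.179, -0.0], [-0.0, -0.0, -1.0]]
ft_force: [-2.5, 0.1, 6.6]
grip_width: 0.0415
gripper_force: 41.8
```

>>> move_arm(
  plan=[
    [0,0,0,0.1,0,0,-0.3],
    [0,0,0,0.25,0,0,-0.3],
    [0,0,0,0.35,0,0,-0.3],
    [0,0,0,0.35,0,0,-0.3],
  ],
)

```text
time_s: 8.85
position: [0.5076, -0.0121, 0.0117]
tool_rot: [[-0.179, 0.984, 0.002], [0.984, 0.179, -0.001], [-0.001, 0.002, -1.0]]
ft_force: [0.1, -3.4, 5.2]
grip_width: 0.0416
gripper_force: 41.7
```

>>> move_arm(
  plan=[
    [0,0,0,0.1,0,0,-0.3],
    [0,0,0,0.2,0,0,-0.3],
    [0,0,0,0.2,0,0,-0.3],
  ],
)

```text
time_s: 9.15
position: [0.5078, -0.0115, 0.0118]
tool_rot: [[-0.18, 0.984, 0.003], [0.984, 0.18, -0.003], [-0.004, 0.002, -1.0]]
ft_force: [0.4, -11.6, 3.3]
grip_width: 0.0419
gripper_force: 41.9
```

The coil is home in the V, with an 11 N contact. I'm releasing it and rising.

>>> move_arm(
  plan=[
    [0,0,0,-0.1,0,0,-0.3],
    [0,0,0,-0.1,0,0,0.2],
    [0,0,0,-0.1,0,0,0.6],
    [0,0,0,-0.1,0,0,0.6],
    [0,0,0,-0.1,0,0,0.6],
  ],
)

```text
time_s: 9.65
position: [0.5066, -0.0106, 0.0111]
tool_rot: [[-0.179, 0.984, -0.001], [0.984, 0.179, 0.0], [0.0, -0.001, -1.0]]
ft_force: [-0.4, -0.1, 0.1]
grip_width: 0.0685
gripper_force: 0.0
```

>>> move_arm(
  plan=[
    [0,0,0,0,0,-2,0.6],
    [0,0,0,0,0,-6,0.6],
    [0,0,0,0,0,-10,1],
    [0,0,0,0,0,-15,1],
    [0,0,0,0,0,-19,1],
  ],
)

```text
time_s: 10.15
position: [0.5067, -0.0107, 0.2039]
tool_rot: [[-0.179, 0.984, 0.001], [0.984, 0.179, -0.0], [-0.0, 0.001, -1.0]]
ft_force: [0.4, -0.1, 0.3]
grip_width: 0.0858
gripper_force: 0.0
```

```bash
cat > g.py <<'E'
from m import *
W=shot("wrist","w6.png")
for n,z in [("anvil",.008),("coil",.008),("nest",.008),("jaw",.008),("jaw_grip",.062),("pad",.008)]:
    for d in env.tip_of(n,W)[:1]: print(n,round(d["conf"],2),np.round(d["pixel"]),at_z(W,d["pixel"],z))
for d in env.outline_of("coil",W)[:1]: print(np.round(d["bbox"]),at_z(W,d["bbox"][:2],.022))
go((.508,-.29),.2,100)
E
python3 g.py
```

```text
anvil 0.96 [284. 156.] [0.5012 0.0131 0.008 ]
coil 0.94 [286. 182.] [ 0.5071 -0.0098  0.008 ]
jaw 0.97 [288. 292.] [ 0.5309 -0.1237  0.008 ]
jaw_grip 0.71 [285. 323.] [ 0.5276 -0.1242  0.062 ]
pad 0.92 [290. 259.] [ 0.5258 -0.0861  0.008 ]
[285. 189.  46.  53.] [ 0.5068 -0.0129  0.022 ]
shift cm [-27.51  -4.83  -0.04] pos [ 0.5062 -0.0107  0.1998]
yaw now 10.323882559963865 turn az [np.float64(-89.67611744003614), np.float64(90.32388255996386)]
tool z [-0.0031  0.0008 -1.    ] q6 -24.95507122854797 F [-0.3011  0.2539 -0.0445] w 0.08551444760783193 10.55
```

>>> move_arm(
  plan=[
    [0,0,8.5,-4.8,-1,0,1],
    [0,0,17,-9.6,-2,0,1],
    [0,0,25.5,-14.4,-3,0,1],
    [0,0,34,-19.2,-4,0,1],
    [0,0,42.5,-24,-4.8,0,1],
  ],
)

```text
time_s: 11.05
position: [0.5019, -0.2574, 0.2002]
tool_rot: [[0.538, 0.843, -0.002], [0.843, -0.538, 0.001], [0.0, -0.002, -1.0]]
ft_force: [1.0, 0.5, -0.3]
grip_width: 0.0853
gripper_force: 0.0
```

>>> move_arm(
  plan=[
    [0,0,8.5,0,0,0,1],
    [0,0,17,0,0,0,1],
    [0,0,25.5,0,0,0,1],
    [0,0,34,0,0,0,1],
    [0,0,42.5,0,0,0,1],
  ],
)

```text
time_s: 11.55
position: [0.5023, -0.2555, 0.2]
tool_rot: [[0.966, 0.258, -0.002], [0.258, -0.966, 0.002], [-0.001, -0.002, -1.0]]
ft_force: [-0.3, 0.6, -0.2]
grip_width: 0.0854
gripper_force: 0.0
```

>>> move_arm(
  plan=[
    [0,0,1,0,0,0,1],
    [0,0,1,0,0,0,1],
  ],
)

```text
time_s: 11.75
position: [0.5025, -0.2555, 0.2005]
tool_rot: [[0.968, 0.25, -0.001], [0.25, -0.968, 0.001], [-0.001, -0.001, -1.0]]
ft_force: [0.6, -0.1, 0.4]
grip_width: 0.0855
gripper_force: 0.0
```

```bash
cat > r.py <<'E'
from m import *
W=shot("wrist","w7.png")
for n,z in [("spacer_a",.006),("rack",0)]:
    for d in env.tip_of(n,W)[:3]: print(n,round(d["conf"],2),np.round(d["pixel"]),at_z(W,d["pixel"],z))
    for d in env.outline_of(n,W)[:3]:
        c=max(cv2.findContours(d["mask"].astype(np.uint8),0,2)[0],key=cv2.contourArea)
        q=np.array([at_z(W,u,.034 if n[0]=="s" else .01)[:2] for u in c[:,0].astype(float)])
        print(n,round(d["conf"],2),np.round(d["bbox"]),cv2.minAreaRect((q*1000).astype(np.float32)))
go((.512,-.31),.12,-85)
E
python3 r.py
```

```text
spacer_a 0.96 [355. 140.] [ 0.5545 -0.3068  0.006 ]
spacer_a 0.7 [334. 226.] [ 0.4714 -0.3123  0.006 ]
spacer_a 0.95 [349. 190.  52.  40.] ((515.6846313476562, -306.2639465332031), (30.101295471191406, 44.437049865722656), 6.974948406219482)
spacer_a 0.61 [336. 232.  49.  41.] ((475.0853271484375, -310.3670959472656), (32.63988494873047, 43.2808952331543), 6.709028244018555)
spacer_a 0.6 [359. 143.  56.  40.] ((555.434814453125, -302.0365295410156), (25.70220947265625, 43.46415710449219), 6.044841289520264)
rack 0.92 [339. 183.] [ 0.5119 -0.306   0.    ]
rack 0.6 [108. 114.] [ 0.5218 -0.0832  0.    ]
rack 0.66 [345. 179.  64. 146.] ((573.9934692382812, -300.9902648925781), (14.889395713806152, 35.493900299072266), 5.005987644195557)
shift cm [-0.44  5.51  8.12] pos [ 0.5026 -0.2556  0.2012]
yaw now -75.59865961871735 turn az [np.float64(9.401340381282637), np.float64(-170.59865961871736)]
tool z [-0.0002  0.0001 -1.    ] q6 36.61647713970904 F [ 0.3758 -0.3535  0.8967] w 0.0854926342447924 12.0
```

View pics/w7.png

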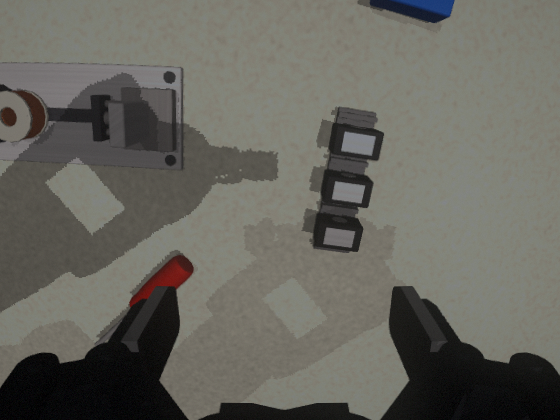

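The three blocks stand at (357,143), (349,190) and (337,233), and the rack yaw is 6°. I'll take the middle one.

>>> move_arm(
  plan=[
    [0,0,8.4,-0.3,4,2,1],
    [0,0,8.4,-0.3,5.3,6,1],
    [0,0,8.4,-0.3,5.3,10,1],
    [0,0,8.4,-0.3,5.3,11,1],
    [0,0,8.4,-0.3,5.3,11,1],
  ],
)

```text
time_s: 12.5
position: [0.5125, -0.3072, 0.0906]
tool_rot: [[0.995, 0.104, -0.002], [0.104, -0.995, 0.002], [-0.002, -0.002, -1.0]]
ft_force: [1.2, -0.4, 0.9]
grip_width: 0.0855
gripper_force: 0.0
```

```bash
sed -i 's/w7.png/w8.png/; s/^go.*/go((.513,-.308),.012,-84)/' r.py; python3 r.py
```

```text
spacer_a 0.93 [287. 278.] [ 0.4708 -0.3133  0.006 ]
spacer_a 0.92 [289. 220.] [ 0.5131 -0.3095  0.006 ]
spacer_a 0.76 [285. 156.] [ 0.5537 -0.303   0.006 ]
spacer_a 0.95 [290. 229.  68.  55.] ((517.2158203125, -307.6316223144531), (31.090232849121094, 39.93853759765625), 6.004508972167969)
spacer_a 0.89 [286. 162.  76.  53.] ((556.6712646484375, -303.2296447753906), (26.56004524230957, 39.96461868286133), 6.002012252807617)
spacer_a 0.79 [284. 290.  69.  52.] ((478.1357116699219, -311.9872131347656), (35.96083450317383, 39.9571647644043), 5.994187831878662)
rack 0.96 [287. 186.  63. 156.] ((574.3073120117188, -301.8422546386719), (14.421347618103027, 35.135009765625), 5.917545318603516)
shift cm [-0.07 -0.02  8.13] pos [ 0.5135 -0.308   0.0933]
yaw now -84.04693769352096 turn az [np.float64(-0.046937693520959556), np.float64(179.95306230647907)]
tool z [ 0.0025 -0.0023 -1.    ] q6 41.77637280323556 F [ 0.1955 -0.107  -0.4702] w 0.08536853854633945 12.75
```

View pics/w8.png

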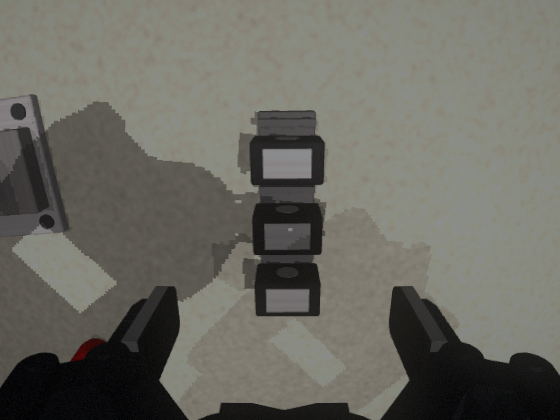

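The middle block is at (289,228), square to the fingers. I'm going down to grip it.

>>> move_arm(
  plan=[
    [0,0,0,0,0.1,3,1],
    [0,0,0,0,0.1,6,1],
    [0,0,0,0,0.1,7.7,1],
    [0,0,0,0,0.1,7.7,1],
    [0,0,0,0,0.1,7.7,-0.3],
  ],
  squeeze=30,
)

```text
time_s: 13.25
position: [0.5135, -0.3091, 0.0156]
tool_rot: [[0.995, 0.103, 0.001], [0.103, -0.995, -0.001], [0.001, 0.001, -1.0]]
ft_force: [-0.1, 0.2, -1.2]
grip_width: 0.0733
gripper_force: 0.0
```

>>> move_arm(
  plan=[
    [0,0,0,0,0,0,-0.3],
    [0,0,0,0,0,0,-0.3],
    [0,0,0,0,0,0,-0.3],
    [0,0,0,0,0,0,-0.3],
    [0,0,0,0,0,0,-0.3],
  ],
)

```text
time_s: 13.75
position: [0.5134, -0.3091, 0.0157]
tool_rot: [[0.995, 0.103, 0.002], [0.103, -0.995, -0.001], [0.002, 0.002, -1.0]]
ft_force: [-0.7, 0.7, 6.7]
grip_width: 0.0393
gripper_force: 31.0
```

>>> move_arm(
  plan=[
    [0,0,0,0,0,-1,-0.3],
    [0,0,0,0,0,-4,-0.3],
    [0,0,0,0,0,-8,-0.3],
    [0,0,0,0,0,-12,-0.3],
    [0,0,0,0,0,-12,-0.3],
  ],
)

```text
time_s: 14.25
position: [0.5147, -0.3101, 0.1407]
tool_rot: [[0.995, 0.103, 0.008], [0.103, -0.995, -0.007], [0.007, 0.008, -1.0]]
ft_force: [-0.5, 0.3, -0.8]
grip_width: 0.0394
gripper_force: 30.5
```

```bash
python3 -c "
from m import *
go((.513,-.045),.15,10.3)"
```

```text
shift cm [  2.58 -26.38  -1.13] pos [ 0.5147 -0.3101  0.1407]
yaw now -84.06707897263712 turn az [np.float64(-94.36707897263712), np.float64(85.6329210273629)]
tool z [ 0.0081 -0.0074 -0.9999] q6 41.71659574572915 F [-0.5399  0.2523 -0.7584] w 0.039445070085743855 14.25
```

>>> move_arm(
  plan=[
    [0,0,-8.5,0.5,-4.8,-0.5,-0.3],
    [0,0,-17,1,-9.6,-1,-0.3],
    [0,0,-25.5,1.5,-14.4,-1,-0.3],
    [0,0,-34,2,-19.2,-1,-0.3],
    [0,0,-42.5,2.5,-24,-1,-0.3],
  ],
)

```text
time_s: 14.75
position: [0.5124, -0.0655, 0.1443]
tool_rot: [[0.659, 0.752, -0.0], [0.752, -0.659, 0.0], [-0.0, -0.0, -1.0]]
ft_force: [1.0, -0.1, -0.5]
grip_width: 0.0393
gripper_force: 30.6
```

>>> move_arm(
  plan=[
    [0,0,-8.5,0,0,0,-0.3],
    [0,0,-17,0,0,0,-0.3],
    [0,0,-25.5,0,0,0,-0.3],
    [0,0,-34,0,0,0,-0.3],
    [0,0,-42.5,0,0,0,-0.3],
  ],
)

```text
time_s: 15.25
position: [0.5127, -0.0672, 0.1442]
tool_rot: [[-0.022, 1.0, -0.001], [1.0, 0.022, 0.0], [0.0, -0.001, -1.0]]
ft_force: [0.1, 0.2, -0.9]
grip_width: 0.0392
gripper_force: 30.6
```

>>> move_arm(
  plan=[
    [0,0,-9,0,0,0,-0.3],
    [0,0,-9.4,0,0,0,-0.3],
    [0,0,-9.4,0,0,0,-0.3],
    [0,0,-9.4,0,0,0,-0.3],
  ],
)

```text
time_s: 15.65
position: [0.5129, -0.0673, 0.1443]
tool_rot: [[-0.176, 0.984, -0.0], [0.984, 0.176, 0.0], [0.0, -0.0, -1.0]]
ft_force: [0.0, -0.2, -0.8]
grip_width: 0.0393
gripper_force: 30.6
```

```bash
cat > k.py <<'E'
from m import *
W=shot("wrist","w9.png")
for n,z in [("anvil",.008),("coil",.008),("pad",.008),("jaw_grip",.062)]:
    for d in env.tip_of(n,W)[:1]: print(n,round(d["conf"],2),np.round(d["pixel"]),at_z(W,d["pixel"],z))
go((.5143,-.0481),.06,10.3)
E
python3 k.py
```

```text
anvil 0.82 [291.  93.] [0.5026 0.0123 0.008 ]
coil 0.68 [291. 124.] [ 0.5061 -0.0087  0.008 ]
pad 0.61 [297. 225.] [ 0.5254 -0.0858  0.008 ]
shift cm [1.88 0.47 8.43] pos [ 0.513  -0.0674  0.1443]
yaw now 10.274309043860528 turn az [np.float64(-0.0256909561394707), np.float64(179.9743090438605)]
tool z [-0. -0. -1.] q6 -30.883724482242748 F [-0.2396 -0.0708 -0.7727] w 0.0397582137462466 15.9
```

View pics/w9.png

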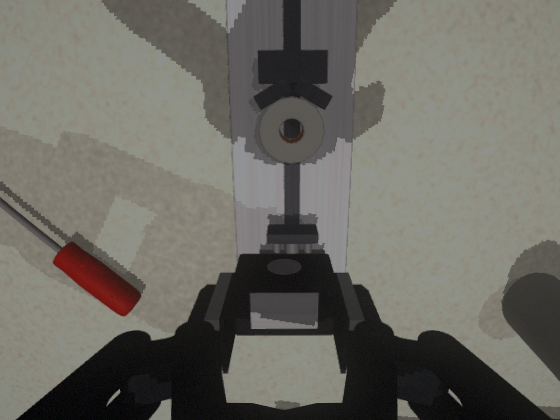

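The coil sits in the V at (291,128) and the slot line is at column 291. The held block is square in the fingers. I'm lowering the block between coil and pad.

>>> move_arm(
  plan=[
    [0,0,0,1.9,0.4,3,-0.3],
    [0,0,0,1.9,0.4,6,-0.3],
    [0,0,0,1.9,0.4,9,-0.3],
    [0,0,0,1.9,0.4,11,-0.3],
    [0,0,0,1.9,0.4,11,-0.3],
  ],
)

```text
time_s: 16.4
position: [0.5123, -0.0476, 0.0322]
tool_rot: [[-0.179, 0.984, -0.005], [0.984, 0.179, 0.002], [0.002, -0.004, -1.0]]
ft_force: [-0.8, -0.8, 0.3]
grip_width: 0.0395
gripper_force: 30.6
```

>>> move_arm(
  plan=[
    [0,0,0,0,0,0.6,-0.3],
    [0,0,0,0,0,1.2,-0.3],
    [0,0,0,0,0,1.5,-0.3],
    [0,0,0,0,0,1.6,-0.3],
    [0,0,0,0,0,1.6,-0.3],
  ],
)

```text
time_s: 16.9
position: [0.5137, -0.048, 0.0186]
tool_rot: [[-0.179, 0.984, 0.0], [0.984, 0.179, -0.0], [-0.0, 0.0, -1.0]]
ft_force: [0.1, -0.1, -1.8]
grip_width: 0.0395
gripper_force: 30.6
```

>>> move_arm(
  plan=[
    [0,0,0,0,0,0.1,-0.3],
    [0,0,0,0.2,0,0.12,-0.3],
    [0,0,0,0.2,0,0.12,-0.3],
  ],
)

```text
time_s: 17.2
position: [0.5137, -0.0463, 0.0177]
tool_rot: [[-0.179, 0.984, 0.002], [0.984, 0.179, -0.001], [-0.001, 0.001, -1.0]]
ft_force: [-0.6, -2.2, 4.7]
grip_width: 0.039
gripper_force: 31.2
```

>>> move_arm(
  plan=[
    [0,0,0,0,0,0,0.1],
    [0,0,0,0,0,0,0.4],
    [0,0,0,0,0,0,0.6],
    [0,0,0,0,0,-2,0.6],
    [0,0,0,0,0,-6,0.6],
  ],
)

```text
time_s: 17.7
position: [0.5116, -0.0455, 0.0756]
tool_rot: [[-0.179, 0.984, -0.006], [0.984, 0.179, 0.002], [0.003, -0.006, -1.0]]
ft_force: [0.4, 0.6, 1.0]
grip_width: 0.0685
gripper_force: 0.0
```

>>> move_arm(
  plan=[
    [0,0,0,0,0,-5,0.6],
    [0,0,0,-4,0,-9,0.6],
    [0,0,0,-6,0,-11,1],
    [0,0,0,-7,0,-11,1],
    [0,0,0,-7,0,-11,1],
  ],
)

```text
time_s: 18.2
position: [0.5255, -0.1156, 0.1866]
tool_rot: [[-0.178, 0.984, -0.0], [0.984, 0.178, 0.0], [0.0, -0.0, -1.0]]
ft_force: [0.6, 0.4, -0.2]
grip_width: 0.0854
gripper_force: 0.0
```

```bash
cat > l.py <<'E'
from m import *
W=shot("wrist","w10.png")
for n,z in [("anvil",.008),("coil",.008),("spacer_a",.008),("pad",.008),("jaw",.008),("jaw_grip",.062)]:
    for d in env.tip_of(n,W)[:1]: print(n,round(d["conf"],2),np.round(d["pixel"]),at_z(W,d["pixel"],z))
for d in env.outline_of("jaw_grip",W)[:1]: print(np.round(d["bbox"]),at_z(W,d["bbox"][:2],.06))
go((.5265,-.122),.16,100.3)
E
python3 l.py
```

```text
anvil 0.92 [285.  28.] [0.5017 0.0127 0.008 ]
coil 0.76 [288.  59.] [ 0.5082 -0.0104  0.008 ]
spacer_a 0.95 [198. 360.] [ 0.4682 -0.3178  0.008 ]
pad 0.59 [290. 154.] [ 0.524  -0.0855  0.008 ]
jaw 0.72 [286. 196.] [ 0.5281 -0.1234  0.008 ]
jaw_grip 0.65 [288. 216.] [ 0.5288 -0.1237  0.062 ]
[286. 190.  63.  77.] [ 0.5239 -0.1048  0.06  ]
shift cm [-0.78 -0.05  2.67] pos [ 0.5256 -0.1143  0.1867]
yaw now 10.363676625099588 turn az [np.float64(-89.93632337490041), np.float64(90.06367662509956)]
tool z [-0.0008  0.0004 -1.    ] q6 -35.25171870932307 F [ 0.5679  0.0505 -0.3058] w 0.0854215496892472 18.6
```

View pics/w10.png

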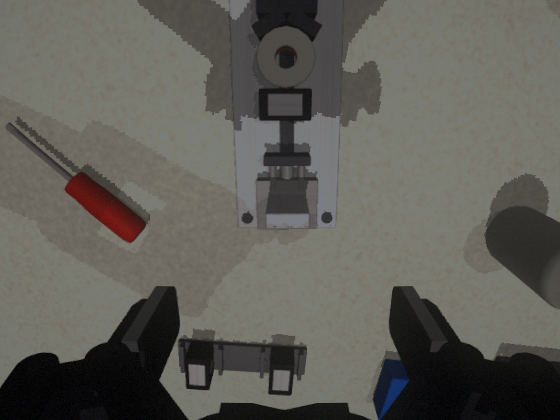

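The block stands square against the coil at (285,104), with the pad at (287,158) and the fin at (287,215). I'm turning to grip the fin.

>>> move_arm(
  plan=[
    [0,0,8.5,-0.9,0,0,0.4],
    [0,0,17,-0.9,0,0,0.4],
    [0,0,25.5,-0.9,0,0,0.4],
    [0,0,34,-0.9,0,0,0.4],
    [0,0,42.5,-0.9,0,0,0.4],
  ],
)

```text
time_s: 19.1
position: [0.5273, -0.1234, 0.187]
tool_rot: [[0.537, 0.843, -0.0], [0.843, -0.537, 0.0], [0.0, -0.0, -1.0]]
ft_force: [0.2, 0.1, -0.6]
grip_width: 0.0597
gripper_force: 0.0
```

>>> move_arm(
  plan=[
    [0,0,8.5,0,0,1,0.4],
    [0,0,17,0,0,2,0.4],
    [0,0,25.5,0,0,3,0.4],
    [0,0,34,0,0,4,0.4],
    [0,0,42.5,0,0,5,0.4],
  ],
)

```text
time_s: 19.6
position: [0.5273, -0.1234, 0.1366]
tool_rot: [[0.966, 0.259, -0.0], [0.259, -0.966, 0.0], [-0.0, -0.0, -1.0]]
ft_force: [-0.6, -0.6, 0.3]
grip_width: 0.0601
gripper_force: 0.0
```

>>> move_arm(
  plan=[
    [0,0,5,0,0,0,0.4],
    [0,0,5,0,0,0,0.4],
    [0,0,5,0,0,0,0.4],
  ],
)

```text
time_s: 19.9
position: [0.5274, -0.1236, 0.1372]
tool_rot: [[0.983, 0.182, 0.0], [0.182, -0.983, -0.0], [0.0, 0.0, -1.0]]
ft_force: [-0.3, -0.3, 0.4]
grip_width: 0.0596
gripper_force: 0.0
```

```bash
sed -i 's/w10.png/w11.png/; s/^go.*/go((.5275,-.1237),.043,-79.7)/' l.py; python3 l.py
```

```text
anvil 0.68 [103. 203.] [0.5007 0.0148 0.008 ]
spacer_a 0.9 [486. 300.] [ 0.4716 -0.3103  0.008 ]
pad 0.78 [237. 200.] [ 0.5218 -0.0881  0.008 ]
jaw 0.93 [288. 200.] [ 0.5284 -0.1261  0.008 ]
jaw_grip 0.82 [284. 229.] [ 0.5251 -0.1234  0.062 ]
[276. 212.  92.  90.] [ 0.5346 -0.1168  0.06  ]
shift cm [ 0.02 -0.    9.42] pos [ 0.5273 -0.1238  0.1372]
yaw now -79.65642764264169 turn az [np.float64(0.04357235735830045), np.float64(-179.9564276426417)]
tool z [ 0.0001 -0.0001 -1.    ] q6 53.924176245103695 F [-0.479  -0.2627 -0.5289] w 0.060035222872516496 20.3
```

View pics/w11.png

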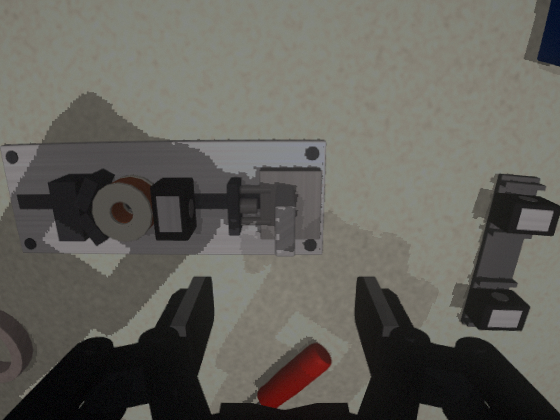

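The fin at (285,228) is midway between the fingers, with coil, block and pad in line to the left. I'm going down to grip it.

>>> move_arm(
  plan=[
    [0,0,0,0,0,4,0.4],
    [0,0,0,0,0,8,0.4],
    [0,0,0,0,0,9.3,0.4],
    [0,0,0,0,0,9.3,0.4],
    [0,0,0,0,0,9.3,-0.2],
  ],
  squeeze=40,
)

```text
time_s: 20.8
position: [0.5277, -0.1239, 0.0448]
tool_rot: [[0.984, 0.179, 0.001], [0.179, -0.984, -0.0], [0.001, 0.001, -1.0]]
ft_force: [0.6, 0.3, 0.5]
grip_width: 0.0469
gripper_force: 0.0
```

>>> move_arm(
  plan=[
    [0,0,0,0,0,0,-1],
    [0,0,0,0,0,0,-1],
    [0,0,0,0,0,0,-1],
    [0,0,0,0,0,0,-1],
    [0,0,0,0,0,0,-1],
  ],
)

```text
time_s: 21.3
position: [0.5278, -0.1239, 0.0452]
tool_rot: [[0.984, 0.179, 0.002], [0.179, -0.984, -0.001], [0.002, 0.001, -1.0]]
ft_force: [-1.2, -0.6, 7.1]
grip_width: 0.0114
gripper_force: 41.2
```

>>> move_arm(
  plan=[
    [0,0,0,0,0,0,-1],
    [0,0,0,0,0,0,-1],
    [0,0,0,0,0,0,-1],
  ],
)

```text
time_s: 21.6
position: [0.5278, -0.1239, 0.0452]
tool_rot: [[0.984, 0.179, 0.002], [0.179, -0.984, -0.001], [0.002, 0.001, -1.0]]
ft_force: [-1.5, 0.6, 6.6]
grip_width: 0.0109
gripper_force: 41.2
```

>>> move_arm(
  plan=[
    [0,0,0,0,-0.5,0,-1],
    [0,0,0,0,-1,0,-1],
    [0,0,0,0,-1.5,0,-1],
    [0,0,0,0,-2,0,-1],
    [0,0,0,0,-2,0,-1],
  ],
)

```text
time_s: 22.1
position: [0.524, -0.1038, 0.0452]
tool_rot: [[0.984, 0.18, 0.002], [0.18, -0.984, -0.001], [0.001, 0.001, -1.0]]
ft_force: [-1.1, 0.2, 7.4]
grip_width: 0.0112
gripper_force: 41.4
```

>>> move_arm(
  plan=[
    [0,0,0,0,-0.2,0,-1],
    [0,0,0,0,-0.4,0,-1],
    [0,0,0,0,-0.4,0,-1],
  ],
)

```text
time_s: 22.4
position: [0.5234, -0.1002, 0.0452]
tool_rot: [[0.984, 0.18, 0.002], [0.18, -0.984, -0.001], [0.001, 0.001, -1.0]]
ft_force: [-1.6, 0.6, 6.5]
grip_width: 0.0111
gripper_force: 41.4
```

```bash
cat > n.py <<'E'
from m import *
W=shot("wrist","w12.png")
for n in ["spacer_a","pad","coil","jaw"]:
    for d in env.outline_of(n,W)[:1]: print(n,round(d["conf"],2),np.round(d["bbox"]))
cv2.imwrite("pics/w12.png",cv2.resize(W["color"][100:320,0:340,::-1],None,fx=2,fy=2))
S=env.observe();print(S["position"],S["ft_force"])
E
python3 n.py
```

```text
spacer_a 0.83 [168. 269.  65.  98.]
pad 0.9 [223. 261.  43.  87.]
coil 0.84 [ 96. 266.  88. 104.]
jaw 0.61 [269. 282. 141. 155.]
[ 0.5234 -0.1002  0.0452] [-1.1908  1.4003  7.4567]
```

View pics/w12.png

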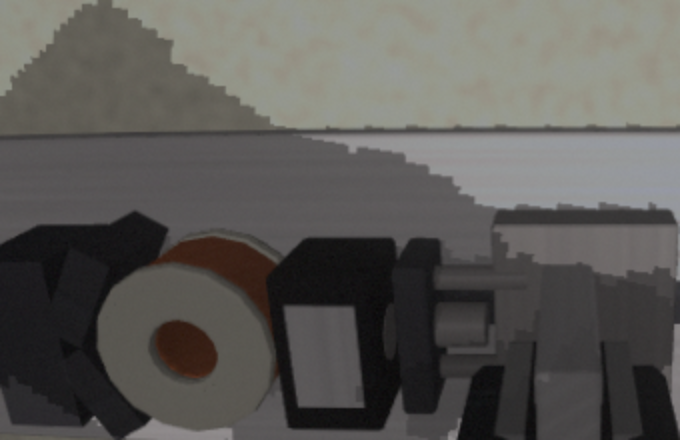

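The block stands against the coil at about (335,335) in the crop, and the pad face at about (400,325) has only a sliver of gap left. I've now viewed 12 pictures, two over the limit of 10, so there will be no more. From here I'm closing by force in small steps.

>>> move_arm(
  plan=[
    [0,0,0,0,-0.2,0,-1],
    [0,0,0,0,-0.2,0,-1],
    [0,0,0,0,-0.2,0,-1],
  ],
)

```text
time_s: 22.95
position: [0.523, -0.0983, 0.0452]
tool_rot: [[0.984, 0.18, 0.002], [0.18, -0.984, -0.001], [0.001, 0.001, -1.0]]
ft_force: [-1.7, 0.7, 6.9]
grip_width: 0.0116
gripper_force: 41.4
```

>>> move_arm(
  plan=[
    [0,0,0,0,-0.2,0,-1],
    [0,0,0,0,-0.2,0,-1],
    [0,0,0,0,-0.2,0,-1],
  ],
)

```text
time_s: 23.25
position: [0.5227, -0.0963, 0.0452]
tool_rot: [[0.984, 0.179, 0.002], [0.179, -0.984, -0.001], [0.001, 0.001, -1.0]]
ft_force: [-2.2, 0.1, 7.8]
grip_width: 0.0112
gripper_force: 41.4
```

>>> move_arm(
  plan=[
    [0,0,0,0,-0.2,0,-1],
    [0,0,0,0,-0.2,0,-1],
    [0,0,0,0,-0.2,0,-1],
  ],
)

```text
time_s: 23.55
position: [0.5224, -0.0946, 0.0452]
tool_rot: [[0.984, 0.179, 0.002], [0.179, -0.984, -0.001], [0.001, 0.001, -1.0]]
ft_force: [-1.6, -1.0, 7.4]
grip_width: 0.0113
gripper_force: 41.4
```

>>> move_arm(
  plan=[
    [0,0,0,0,-0.2,0,-1],
    [0,0,0,0,-0.2,0,-1],
    [0,0,0,0,-0.2,0,-1],
  ],
)

```text
time_s: 23.85
position: [0.5221, -0.0928, 0.0452]
tool_rot: [[0.984, 0.179, 0.002], [0.18, -0.984, -0.002], [0.002, 0.002, -1.0]]
ft_force: [-0.6, -2.5, 6.4]
grip_width: 0.0114
gripper_force: 41.3
```

>>> move_arm(
  plan=[
    [0,0,0,0,-0.2,0,-1],
    [0,0,0,0,-0.2,0,-1],
    [0,0,0,0,-0.2,0,-1],
  ],
)

```text
time_s: 24.15
position: [0.5217, -0.0911, 0.0452]
tool_rot: [[0.984, 0.179, 0.002], [0.18, -0.984, -0.002], [0.001, 0.002, -1.0]]
ft_force: [-2.2, -3.6, 6.5]
grip_width: 0.0116
gripper_force: 41.3
```

```bash
cat > o.py <<'E'
from m import *
F=[];P=[]
for i in range(8):
    W=env.get_image("wrist"); s=env.observe();F.append(s["ft_force"]);P.append(s["position"])
F=np.mean(F,0);print(F,F@np.array([-.179,.984,0]),np.mean(P,0),s["time_s"])
for n in ["jaw_grip","pad","spacer_a","coil","anvil"]:
    for d in env.outline_of(n,W)[:1]: print(n,round(d["conf"],2),np.round(d["bbox"]))
E
python3 o.py
```

```text
[-1.7973 -3.7181  6.1612] -3.336869881637533 [ 0.5217 -0.0911  0.0452] 24.55
jaw_grip 0.73 [274. 282. 134. 155.]
pad 0.91 [232. 263.  44.  87.]
spacer_a 0.87 [184. 266.  59. 100.]
coil 0.75 [114. 264.  93. 104.]
anvil 0.64 [ 52. 263. 102. 110.]
```

>>> move_arm(
  plan=[
    [0,0,0,0,-0.2,0,-1],
    [0,0,0,0,-0.2,0,-1],
    [0,0,0,0,-0.2,0,-1],
    [0,0,0,0,-0.2,0,-1],
  ],
)

```text
time_s: 25.2
position: [0.5214, -0.0894, 0.0452]
tool_rot: [[0.984, 0.179, 0.002], [0.179, -0.984, -0.002], [0.002, 0.003, -1.0]]
ft_force: [-1.7, -5.6, 5.5]
grip_width: 0.0114
gripper_force: 41.2
```

```bash
python3 o.py
```

```text
[-1.8639 -5.2485  5.7186] -4.83085681469682 [ 0.5214 -0.0894  0.0452] 25.6
jaw_grip 0.82 [274. 285. 126. 153.]
pad 0.73 [236. 263.  42.  86.]
spacer_a 0.81 [189. 267.  59.  96.]
coil 0.8 [116. 264.  94. 100.]
anvil 0.95 [ 53. 266. 104. 119.]
```

```bash
python3 -c "
from rig import env
print(env.close_job())"
```

```text
the job is handed in; nothing more can be done
None
```

The job is handed in: the coil stands in the anvil's V with one spacer (all the roughly 52 mm gap needed), and the gripper still holds the fin with the sprung pad pushed back about 7 of its 14 mm, estimated from force and images; I viewed 12 pictures against the limit of 10.

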